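# Line up display bottles by height beside the demijohn

### The arm

A 6-joint arm with a two-finger parallel gripper is mounted at the origin on the work surface. World frame = base frame: x ahead of the robot, y to its left, z up, the work surface at z = 0. Lengths are in mm, angles in rad, forces in N, time in s.
With the tool pointing down it reaches from about 350 to 925 mm from the base axis. Payload 6.4 kg.
Tool frame: the origin (TCP) lies at the very end of the fingers, on their centre line; the grasp point (between the pads) lies arm.hold_point_z behind it (arm.hold_point_z is the distance from the TCP to the grasp point, in mm); z points along the fingers, y is the direction in which the jaws open and shut (so a half turn about z gives the same grasp; the last joint's range is limited). The gripper opens to 94 mm and grips with 3 to 60 N. Pads are 16 mm wide; open, the fingers measure 119 mm over their backs; the gripper's body (75 mm by 177 mm) begins 78 mm behind the grasp point.
Start: joints at [-1.407, 0.245, 1.558, -0, 1.339, -0.174], TCP at [215.423, -613.275, 205.455] pointing down, gripper open.
Joint ranges: [-3.13, 3.13], [-1.02, 2.26], [0.13, 2.54], [-0.95, 4.09], [0.21, 2.88], [-2.74, 2.74]. Speed limits (rad/s): [2.57, 2.57, 3.14, 3.14, 3.14, 3.14].

### API

Orientations are given as a unit quaternion [x, y, z, w].
In Python, from workcell import arm gives the robot as it stands. Calls block until the motion is done:
- arm.move_to(position, orientation): joint-space move of the TCP to a pose.
- arm.move_straight(position, rot=None, speed=150, force_limit=None): straight line of the TCP; rot=None keeps the orientation; speed is the mean speed in mm/s. With force_limit (N) it stops when the force on the tool has changed by that much, and returns True; else False.
- arm.movej(angles): joint-space move.
- arm.gripper_to(opening, force=None): opening from 0.0 (shut) to 1.0 (fully open); force is the grip in N (None keeps the last); returns when the fingers have stopped.
- arm.sleep(seconds).
- arm.ik(position, orientation): joint angles nearest the present ones, or None.
- arm.observe(): the state.
- arm.capture(name): name is "scene" or "top" or "wrist"; returns a dict with "img" (400x640x3 uint8, red, green, blue), "depth" (400x640 float32, mm along the optical axis (not along the pixel's ray), 0 where there is no reading), "fx", "fy", "cx", "cy" (pixels), "view" (4x4, takes a point from world to camera coordinates); the wrist camera has in their place "tool_from_camera" (4x4, takes a point from camera to tool coordinates, whose origin is the TCP and whose axes are the flange's). Camera axes: x right, y up, looking along -z (the intrinsics and any distortion apply to the point x, -y, -z); pixel columns grow to the right and rows downward; lengths in mm; the calibration is good to about 2 mm. The wrist camera is an equidistant fisheye: a pixel r from the principal point sees the ray r / f radians off the axis. A picture is of the moment at which its call begins: read the wrist's pose just before it.
A pose or a line that the arm cannot do raises arm.Unreachable and nothing moves.
- arm.job_done(): hands the job in, once; it reports no verdict.
Trained networks look in a picture, given as the dict that the camera call returned (one of the last four; its "shot" number tells which), for a name from the list of things; names that differ only in an ending like _2 or _b are one class to them, and where a whole thing is asked for, a point or a joint stands for the part that bears it (a point fixed in the world has none). Each returns a list of dicts, best first, with "p" (0 to 1); they miss things now and then, are a little off and sometimes report something else, mostly with a low value. They report only what shows in the picture. A call takes as long as a camera call. They do not tell look-alikes from the thing itself.
- arm.boxes_of(target, picture): "rect" ([left, top, width, height] in pixels, round what is visible of it).
- arm.pinpoint(target, picture): "xy" ([column, row] in pixels: a listed point, or the origin of a listed thing).
The state is a dict: "t": time; "joint_pos": joint angles; "qvel": joint speeds; "joint_torque": joint torques, N m; "tool_pos": TCP position; "tool_rot": TCP orientation; "force": force on the tool from outside, world axes, zero at the start; "wrist_torque": the same for the moment, N m; "gripper_width": opening from 0.0 (shut) to 1.0 (fully open).
Only numpy, scipy, OpenCV 4.12 (cv2) and the standard library are available. Lean on these libraries where they do the work, as an engineer would, in place of code of your own. Each camera call takes 0.05 s, during which the arm holds its last target. There are 200 camera calls.

### The job

Dress the low display shelf: stand the four corked bottles on the row of cork mats, one centred on each mat, stepping down in height from the tallest on the mat nearest the demijohn to the shortest at the far end. They are glass: set them down gently without dropping them or tipping any over, and leave the demijohn and the carton of corks where they stand.

Things in the scene. Friction and masses are not known exactly. Their poses are not given: they have to be found in the camera images.
- slim: Loose round clear glass bottle with a dark wooden-headed T-cork. The tall slim bottle with long sloping shoulders. 230 mm high with cork, widest diameter 58 mm (straight body up to 120 mm), foot 54 mm, about 360 g. Neck: cylinder of diameter 26 mm from 50 to 21 mm below the top; above it a lip ring of 30 mm and the fixed cork head, 29 mm wide, 14 mm high. Origin: centre of underside; z up the bottle. Starts upright on the counter, z = 0.
- bell: Loose round clear glass bottle with a dark wooden-headed T-cork. The bell-shaped bottle, wide at the foot and narrowing upwards. 195 mm high with cork, widest diameter 76 mm (just above the foot), foot 74 mm, about 420 g. Neck: cylinder of diameter 26 mm from 50 to 21 mm below the top; above it a lip ring of 30 mm and the fixed cork head, 29 mm wide, 14 mm high. Origin: centre of underside; z up the bottle. Starts upright on the counter, z = 0.
- onion: Loose round clear glass bottle with a dark wooden-headed T-cork. The bulbous onion-shaped flask. 160 mm high with cork, widest diameter 84 mm (38 mm above the foot), foot 56 mm, about 340 g. Neck: cylinder of diameter 26 mm from 50 to 21 mm below the top; above it a lip ring of 30 mm and the fixed cork head, 29 mm wide, 14 mm high. Origin: centre of underside; z up the bottle. Starts upright on the counter, z = 0.
- phial: Loose round clear glass bottle with a dark wooden-headed T-cork. The small straight-sided apothecary bottle. 125 mm high with cork, widest diameter 52 mm (straight body up to 52 mm), foot 49 mm, about 150 g. Neck: cylinder of diameter 26 mm from 50 to 21 mm below the top; above it a lip ring of 30 mm and the fixed cork head, 29 mm wide, 14 mm high. Origin: centre of underside; z up the bottle. Starts upright on the counter, z = 0.
- mat_1: End mat, at the shelf's left end seen from the robot. Fixed round cork mat, 84 mm wide, 3 mm thick, on the deck of the display shelf (40 mm high, 130 deep, 440 long). The four mats lie in a row 105 mm apart, mat_1 to mat_4 from left to right. Origin: centre of its underside; x across the shelf, away from the robot; y along the row towards mat_1; z up. A bottle on it stands 3 mm above the origin.
- mat_2: Second mat from the left seen from the robot. Fixed round cork mat, 84 mm wide, 3 mm thick, on the deck of the display shelf (40 mm high, 130 deep, 440 long). The four mats lie in a row 105 mm apart, mat_1 to mat_4 from left to right. Origin: centre of its underside; x across the shelf, away from the robot; y along the row towards mat_1; z up. A bottle on it stands 3 mm above the origin.
- mat_3: Third mat from the left seen from the robot. Fixed round cork mat, 84 mm wide, 3 mm thick, on the deck of the display shelf (40 mm high, 130 deep, 440 long). The four mats lie in a row 105 mm apart, mat_1 to mat_4 from left to right. Origin: centre of its underside; x across the shelf, away from the robot; y along the row towards mat_1; z up. A bottle on it stands 3 mm above the origin.
- mat_4: End mat, at the shelf's right end seen from the robot. Fixed round cork mat, 84 mm wide, 3 mm thick, on the deck of the display shelf (40 mm high, 130 deep, 440 long). The four mats lie in a row 105 mm apart, mat_1 to mat_4 from left to right. Origin: centre of its underside; x across the shelf, away from the robot; y along the row towards mat_1; z up. A bottle on it stands 3 mm above the origin.
- demijohn: Big round green glass demijohn in a black plastic basket, with rubber bung and a clear airlock tube; about 180 mm in diameter, 312 mm high, 2.2 kg, standing loose on the counter just past one end of the shelf (either end, some 180 mm from the centre of that end's mat). Origin: centre of the underside, z up. To be left alone.
- carton: Opened cardboard carton full of T-corks, 150 x 130 x 85 mm with two side flaps hanging out, about 1.1 kg, loose on the counter past the other end of the shelf. Origin: centre of the underside, z up. To be left alone.
Mind the look-alikes: they are no part of the job. Leave any blue or orange look-alike of the slim alone.

How it is judged (in metres and radians):
At the end, for the whole second after the job is handed in: Each bottle stands upright (within 0.06 rad) and at rest on its own mat, its centre within 15 mm of the mat's centre: slim (tallest) on the end mat next to the demijohn, then bell, onion and phial (shortest) in turn along the row (((horizontal distance between demijohn and mat_1 below 0.29 m and horizontal distance between slim and mat_1 below 0.015 m and horizontal distance between bell and mat_2 below 0.015 m and horizontal distance between onion and mat_3 below 0.015 m and horizontal distance between phial and mat_4 below 0.015 m) or (horizontal distance between demijohn and mat_4 below 0.29 m and horizontal distance between slim and mat_4 below 0.015 m and horizontal distance between bell and mat_3 below 0.015 m and horizontal distance between onion and mat_2 below 0.015 m and horizontal distance between phial and mat_1 below 0.015 m)) and angle between each of slim, bell, onion, phial's own z axis and vertical below 0.06 rad and linear speed of each of slim, bell, onion, phial below 0.02 m/s and angular speed of each of slim, bell, onion, phial below 0.2 rad/s and z of slim in the frame of mat_1 between -0.002 and 0.008 m and z of bell in the frame of mat_1 between -0.002 and 0.008 m and z of onion in the frame of mat_1 between -0.002 and 0.008 m and z of phial in the frame of mat_1 between -0.002 and 0.008 m); the robot touches nothing.
It fails at once if a bottle is tipped over (more than 0.5 rad from upright) (angle between any of slim, bell, onion, phial's own z axis and vertical above 0.5 rad).
It fails at once if a bottle is dropped (falls, touching nothing, at more than 0.5 m/s, as from 13 mm or more) ((linear speed of slim above 0.5 m/s and contact force between slim and anything else below 0.05 N) or (linear speed of bell above 0.5 m/s and contact force between bell and anything else below 0.05 N) or (linear speed of onion above 0.5 m/s and contact force between onion and anything else below 0.05 N) or (linear speed of phial above 0.5 m/s and contact force between phial and anything else below 0.05 N)).
It fails at once if the demijohn or the carton is pushed more than 20 mm from its place (distance of any of demijohn, carton from where it was at the start of the episode above 0.02 m).
It also fails if it takes over 128 s, if anything falls off the work surface, if the arm or the gripper's body presses on something with over 40 N, if the wrist force passes 120 N, or if a joint passes its speed limit or range.

## Working session

There is one attempt and no reset: what is moved stays moved. The work goes in short steps, each a Python script; the robot and the scene stay as the last script left them, time stands still between calls to the robot, and variables do not carry over. Pictures are saved under pics/ and viewed, about 12 in all and at most 16, crops included, and the job is handed in when it is done.

```bash
ls; mkdir -p pics; cat > h.py <<'E'
import numpy as np, cv2
from workcell import arm
def save(n,img): cv2.imwrite('pics/'+n+'.png',cv2.cvtColor(np.ascontiguousarray(img),cv2.COLOR_RGB2BGR))
def cloud(c):
    d=c['depth'];v,u=np.mgrid[:d.shape[0],:d.shape[1]]
    p=np.stack([(u-c['cx'])/c['fx']*d,-(v-c['cy'])/c['fy']*d,-d,np.ones_like(d)],-1)
    w=p@np.linalg.inv(np.array(c['view'])).T
    w=w[...,:3]; w[d<=0]=np.nan
    return w
def ray(c,u,v):
    V=np.linalg.inv(np.array(c['view'])); d=V[:3,:3]@np.array([(u-c['cx'])/c['fx'],-(v-c['cy'])/c['fy'],-1]); return V[:3,3],d
def atz(c,u,v,z):
    o,d=ray(c,u,v); return o+d*(z-o[2])/d[2]
E
python3 - <<'E'
from h import *
import pickle
o=arm.observe();print(o, arm.hold_point_z)
D={}
for n in('scene','top'):
    c=arm.capture(n);save(n,c['img']);D[n]=c
    print(n,c['fx'],c['cx'],c['cy'],[k for k in c],np.linalg.inv(np.array(c['view']))[:3].round(2).tolist())
    for t in('slim','bell','onion','phial','mat_1','demijohn','carton'):
        for b in arm.boxes_of(t,c)[:6]: print(' ',t,round(b['p'],2),np.round(b['rect']).tolist())
        for b in arm.pinpoint(t,c)[:6]: print('    pin',round(b['p'],2),np.round(b['xy']).tolist())
pickle.dump(D,open('d.pkl','wb'))
E
```

```text
pics
{'t': 0.0, 'joint_pos': array([-1.40712610e+00,  2.45775074e-01,  1.55896771e+00, -2.85222566e-05,
        1.33868205e+00, -1.74124558e-01]), 'qvel': array([-0.00184084,  0.00030943, -0.00073426,  0.00012417, -0.00017852,
        0.00042246]), 'joint_torque': array([-7.40048708e-04, -4.15839887e+01, -3.14601481e+01,  6.84137293e-02,
        3.31713678e-02, -1.29113491e-04]), 'tool_pos': array([ 215.30209848, -612.69338393,  204.39519086]), 'tool_rot': array([ 9.85769742e-01,  1.68098711e-01, -9.08696346e-06, -9.16146591e-04]), 'force': array([-0.3634173 ,  0.48031487,  0.73790177]), 'wrist_torque': array([-0.05667342,  0.01946973, -0.01685193]), 'gripper_width': 0.9995060468734973} 18.8
scene 480.5711887364751 313.2750730917837 206.16642082330588 ['img', 'depth', 'fx', 'fy', 'cx', 'cy', 'view', 'shot'] [[-0.25, -0.83, 0.5, 1155.8], [0.97, -0.21, 0.14, 177.69], [-0.0, 0.52, 0.86, 1185.83]]
  slim 0.88 [174.0, 123.0, 31.0, 61.0]
  slim 0.72 [224.0, 116.0, 25.0, 63.0]
  slim 0.58 [234.0, 87.0, 26.0, 60.0]
    pin 0.96 [246.0, 143.0]
    pin 0.93 [198.0, 173.0]
    pin 0.59 [238.0, 
[... 1216 characters left out ...]
3.0, 236.0]
  bell 0.72 [342.0, 204.0, 28.0, 25.0]
  bell 0.63 [405.0, 224.0, 38.0, 22.0]
  bell 0.21 [166.0, 118.0, 73.0, 61.0]
    pin 0.96 [353.0, 216.0]
  onion 0.89 [276.0, 200.0, 29.0, 34.0]
  onion 0.73 [404.0, 227.0, 37.0, 20.0]
    pin 0.59 [291.0, 214.0]
  phial 0.65 [203.0, 242.0, 24.0, 17.0]
    pin 0.71 [217.0, 250.0]
  mat_1 0.88 [285.0, 146.0, 35.0, 31.0]
  mat_1 0.79 [248.0, 149.0, 33.0, 28.0]
  mat_1 0.74 [364.0, 142.0, 29.0, 32.0]
  mat_1 0.56 [326.0, 149.0, 30.0, 29.0]
    pin 0.9 [261.0, 164.0]
    pin 0.88 [336.0, 164.0]
    pin 0.87 [378.0, 158.0]
    pin 0.62 [303.0, 161.0]
    pin 0.93 [435.0, 154.0]
  carton 0.96 [168.0, 118.0, 70.0, 59.0]
    pin 0.66 [210.0, 151.0]
```

```bash
python3 - <<'E'
import pickle,cv2,numpy as np
D=pickle.load(open('d.pkl','rb'))
a=D['scene']['img'][80:330,130:480]; b=D['top']['img'][100:300,150:500]
r=np.vstack([a,b]); 
a=cv2.resize(a,(800,571),interpolation=3)
b=cv2.resize(b,(800,457),interpolation=3)
cv2.imwrite('pics/s1.png',a[...,::-1]);cv2.imwrite('pics/t1.png',b[...,::-1])
E
```

```text
(no output)
```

View pics/s1.png

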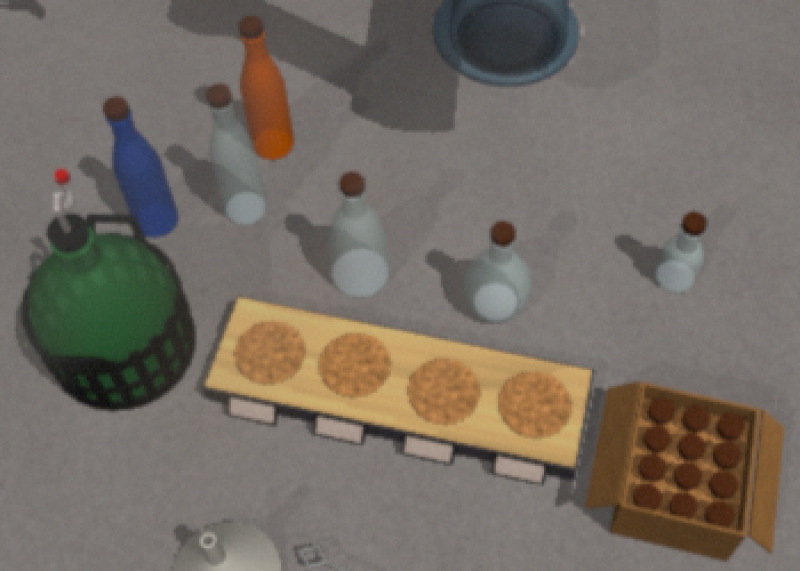

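View pics/t1.png

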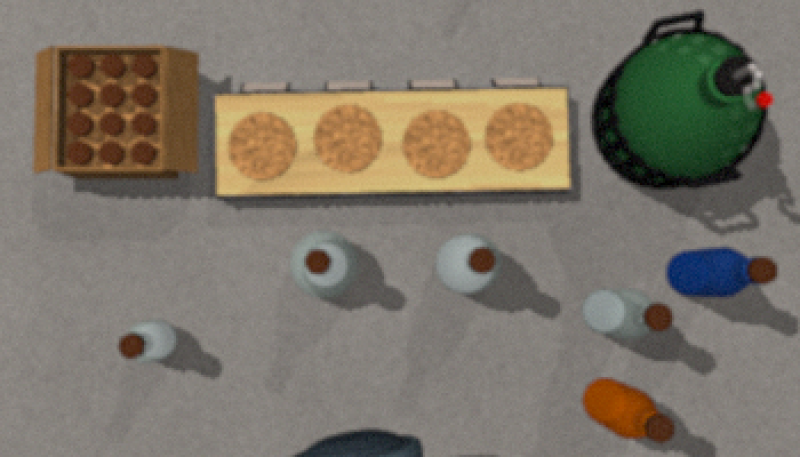

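```bash
cat > m.py <<'E'
from h import *
import pickle
D=pickle.load(open('d.pkl','rb'))
def blobs(c,lo,hi,amin,roi):
    hsv=cv2.cvtColor(np.ascontiguousarray(c['img']),cv2.COLOR_RGB2HSV)
    m=cv2.inRange(hsv,np.array(lo),np.array(hi)); k=np.zeros_like(m); k[roi[1]:roi[3],roi[0]:roi[2]]=1; m*=k
    n,l,s,ce=cv2.connectedComponentsWithStats(m)
    return [(s[i,4],ce[i],s[i,:4]) for i in range(1,n) if s[i,4]>=amin]
# cork: pixel guesses from the viewed crops
G={'top':{'slim':(438,238),'bell':(361,214),'onion':(289,214),'phial':(208,251)},
 'scene':{'slim':(226,122),'bell':(284,161),'onion':(350,182),'phial':(433,178)}}
H=dict(slim=230,bell=195,onion=160,phial=125)
for n in H:
    P=[]
    for cn in G:
        c=D[cn];u,v=G[cn][n]
        img=c['img'][v-9:v+10,u-9:u+10].astype(float)
        m=(img[...,0]-img[...,2]>18)&(img.sum(-1)<260)
        vv,uu=np.nonzero(m); uc,vc=u-9+uu.mean(),v-9+vv.mean()
        P.append(atz(c,uc,vc,H[n]-4)); print(n,cn,m.sum(),uc.round(1),vc.round(1),P[-1].round(1))
for cn in D:
    c=D[cn]; w=cloud(c)
    for a,ce,r in blobs(c,(5,110,100),(16,255,255),150,(225,130,400,280)):
        print(cn,a,ce.round(1),r,atz(c,ce[0],ce[1],43).round(1), w[int(ce[1]),int(ce[0])].round(1))
E
python3 m.py
```

```text
slim top 118 437.7 238.5 [ 398.3 -263.1  226. ]
slim scene 82 225.8 120.5 [ 397.7 -262.5  226. ]
bell top 93 360.7 213.5 [457.3 -88.9 191. ]
bell scene 81 283.4 159.7 [458.2 -89.3 191. ]
onion top 81 288.5 214.3 [456.4  87.7 156. ]
onion scene 86 349.7 181.4 [457.6  87.1 156. ]
phial top 92 207.0 251.0 [362.7 300.  121. ]
phial scene 82 433.5 177.1 [364.1 298.7 121. ]
scene 332 [248.3 138.7] [238 130  20  20] [ 304.8 -255.1   43. ] [ 312.3 -251.9   56.1]
scene 665 [247.6 233.9] [232 221  32  27] [ 615.9 -151.9   43. ] [ 614.  -154.2   43.5]
scene 677 [284.8 239.4] [270 226  31  28] [606.8 -50.5  43. ] [604.5 -53.5  39.5]
scene 710 [323.7 250.8] [308 237  32  29] [613.4  58.4  43. ] [608.6  55.3  36.6]
scene 725 [363.5 256.5] [348 242  32  30] [603.3 163.   43. ] [602.4 161.4  43.4]
top 382 [230.1 152.2] [225 130  12  45] [633.9 260.2  43. ] [629.9 255.1  67.7]
top 650 [376.6 159.4] [362 145  30  29] [ 613.2 -151.4   43. ] [ 614.7 -150.2   41.1]
top 664 [301.7 160.2] [288 146  29  29] [611.1  58.7  43. ] [611.4  60.7  44.8]
top 656 [264.3 163.5] [250 149  30  30] [601.8 163.6  43. ] [603.4 164.7  42.2]
top 661 [340.5 162.6] [326 148  30  30] [604.3 -50.1  43. ] [606.  -48.8  42.9]
```

```bash
cat > pp.py <<'E'
from h import *
B=dict(slim=(398,-262.8,230),bell=(457.8,-89.1,195),onion=(457,87.4,160),phial=(363.4,299.3,125))
M=dict(slim=(614.5,-151.7),bell=(605.5,-50.3),onion=(612.3,58.5),phial=(602.5,163.3))
Q=[.70710678,.70710678,0,0]
def st(tag):
    o=arm.observe();print(tag,'t%.1f'%o['t'],o['tool_pos'].round(1),'F',o['force'].round(1),'w%.3f'%o['gripper_width'],'j6 %.2f'%o['joint_pos'][5]);return o
def pick(n,hover=None):
    x,y,h=B[n]; zg=h-31-arm.hold_point_z
    arm.gripper_to(.75)
    arm.move_to([x,y,hover or zg+70],Q)
    arm.move_straight([x,y,zg+60],speed=200)
    hit=arm.move_straight([x,y,zg],speed=90,force_limit=8); st(n+' down hit=%s'%hit)
    if hit: return False
    arm.gripper_to(0,25); st('closed')
    arm.move_straight([x,y,zg+15],speed=60); st('lift'); return True
def place(n):
    x,y=M[n]; x0,y0,h=B[n]; zg=h-31-arm.hold_point_z
    arm.move_straight([x0,y0,zg+85],speed=150)
    arm.move_straight([x,y,zg+85],speed=180)
    arm.move_straight([x,y,zg+43+5],speed=100); st('above')
    hit=arm.move_straight([x,y,zg+43-4],speed=15,force_limit=2.5); o=st('touch %s'%hit)
    arm.sleep(.2); arm.gripper_to(.7); 
    p=arm.observe()['tool_pos']
    arm.move_straight([p[0],p[1],h+43+60],speed=150); st('off')
E
python3 - <<'E'
from pp import *
x,y,h=B['slim']
for q in (Q,[.7071068,-.7071068,0,0]):print(arm.ik([x,y,250],q),arm.ik([614,-152,290],q))
p=arm.observe()['tool_pos']
arm.move_straight([p[0],p[1],420],speed=200)
print(pick('slim',400))
c=arm.capture('scene');save('s2',cv2.resize(c['img'][80:280,130:380],(800,640)[:2],interpolation=3)[:600])
E
```

```text
[-8.21923570e-01 -2.11467500e-01  1.93852501e+00 -4.44089210e-16
  1.41453514e+00 -8.21923570e-01] [-4.21645881e-01  1.48749010e-01  1.51485658e+00 -4.44089210e-16
  1.47798706e+00 -4.21645881e-01]
[-8.21923570e-01 -2.11467500e-01  1.93852501e+00 -4.44089210e-16
  1.41453514e+00  2.31966908e+00] [-4.21645881e-01  1.48749010e-01  1.51485658e+00 -4.44089210e-16
  1.47798706e+00  2.71994677e+00]
slim down hit=False t6.5 [ 398.3 -263.1  180.8] F [ 0.6 -0.   0.1] w0.749 j6 -0.82
closed t7.3 [ 398.1 -262.8  180.3] F [ 0.3 -0.4 -0.9] w0.305 j6 -0.82
lift t7.7 [ 398.1 -262.9  195.5] F [ 0.4  0.8 -4.9] w0.304 j6 -0.82
True
```

View pics/s2.png

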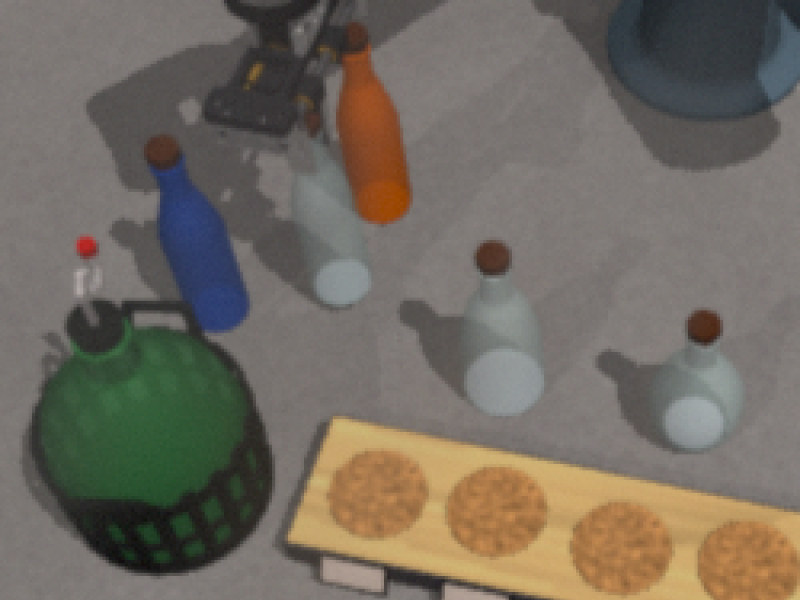

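The clear slim bottle hangs upright in the gripper, at about (330,230) in the crop. Blue and orange are untouched, and the force reads about 4 N. Placing it now.

```bash
python3 - <<'E'
from pp import *
place('slim')
c=arm.capture('scene');save('s3',cv2.resize(c['img'][130:280,200:400],(800,600),interpolation=3))
E
```

```text
above t10.3 [ 614.3 -151.8  227.9] F [ 0.6 -0.5 -4.5] w0.308 j6 -0.42
touch True t10.8 [ 615.  -151.9  223.2] F [ 0.5 -0.1  5. ] w0.307 j6 -0.42
off t12.6 [ 613.1 -151.1  331.6] F [ 0.6  0.9 -0.5] w0.702 j6 -0.42
```

View pics/s3.png

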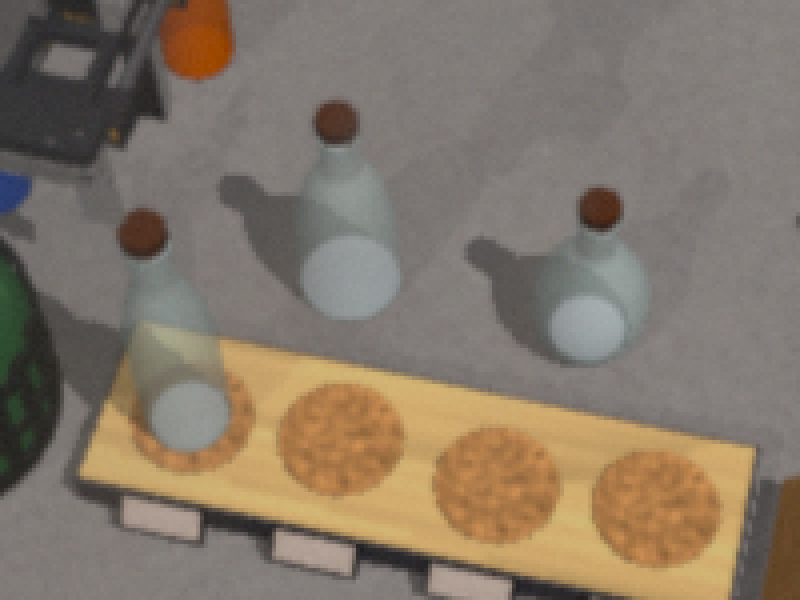

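Slim stands upright on the demijohn-end mat, with its foot at crop (190,415) and the mat centre at about (192,418). Next are the other three.

```bash
python3 - <<'E'
from pp import *
if pick('bell',310): place('bell')
c=arm.capture('scene');save('s4',cv2.resize(c['img'][130:280,200:400],(800,600),interpolation=3))
E
```

```text
bell down hit=False t15.2 [458.3 -89.3 145.8] F [-0.6  0.1 -0.1] w0.747 j6 -0.44
closed t15.9 [457.7 -89.1 145.2] F [-1.1 -0.5  0.4] w0.306 j6 -0.44
lift t16.3 [458.  -89.2 160.6] F [-0.5 -1.  -3. ] w0.306 j6 -0.44
above t18.5 [605.2 -50.3 193. ] F [-0.1  1.1 -2.8] w0.305 j6 -0.27
touch True t18.9 [605.8 -50.4 188. ] F [0.4 0.9 4.6] w0.306 j6 -0.27
off t20.8 [603.9 -49.9 296.6] F [-0.4  0.3  0. ] w0.697 j6 -0.27
```

View pics/s4.png

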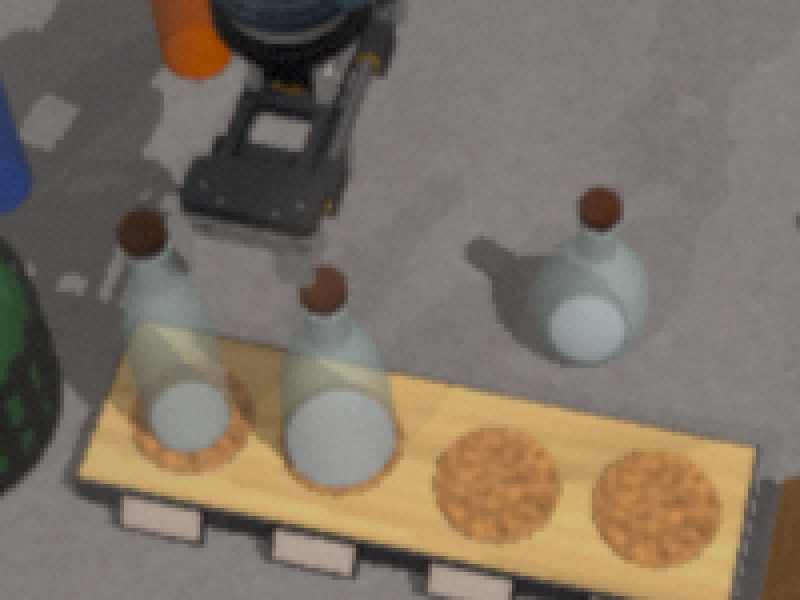

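Bell is centred on the second mat, at crop (342,438). Onion and phial follow.

```bash
python3 - <<'E'
from pp import *
ok=True
for n in('onion','phial'):
    ok=ok and pick(n,300)
    if ok: place(n)
x,y=M['phial']
if ok:
    arm.move_straight([x,y,320],speed=150); arm.move_to([400,200,350],Q)
    arm.sleep(.5); st('end')
c=arm.capture('scene');save('s5',cv2.resize(c['img'][80:330,130:480],(800,571),interpolation=3))
d=arm.capture('top');save('t5',cv2.resize(d['img'][100:300,150:500],(800,457),interpolation=3))
G=dict(slim=230,bell=195,onion=160,phial=125)
for k in (c,d):
  V=np.array(k['view'])
  for n,h in G.items():
    q=V@np.array([*M[n],43+h-4,1]); u=k['cx']+k['fx']*q[0]/-q[2]; v=k['cy']-k['fy']*q[1]/-q[2]
    u0,v0=int(u)-10,int(v)-10
    im=k['img'][v0:v0+21,u0:u0+21].astype(float); m=(im[...,0]-im[...,2]>18)&(im.sum(-1)<260)
    num,l,s,ce=cv2.connectedComponentsWithStats(m.astype(np.uint8))
    if num>1:
        i=1+s[1:,4].argmax(); p=atz(k,u0+ce[i][0],v0+ce[i][1],39+h); print(n,s[i,4],'top off mat mm',(p[:2]-M[n]).round(1))
E
```

```text
onion down hit=False t23.6 [457.5  87.4 110.8] F [-0.5 -0.7 -0.2] w0.753 j6 -0.06
closed t24.3 [456.9  87.4 110.2] F [-0.5 -0.4  1.3] w0.304 j6 -0.06
lift t24.7 [457.1  87.4 125.5] F [-0.2  0.7 -3.6] w0.307 j6 -0.06
above t26.9 [612.   58.6 158. ] F [-0.1  0.8 -3.7] w0.304 j6 -0.09
touch True t27.3 [612.5  58.4 153.1] F [ 0.2 -0.5  6.1] w0.308 j6 -0.09
off t29.1 [610.4  58.7 261.7] F [ 0.2  0.3 -0.4] w0.700 j6 -0.09
phial down hit=False t32.6 [363.8 299.5  75.7] F [ 0.2 -0.2  0. ] w0.751 j6 0.45
closed t33.3 [363.3 299.3  75.2] F [-1.  -0.   0.7] w0.303 j6 0.45
lift t33.7 [363.8 299.5  90.7] F [-0.6 -0.7 -1.6] w0.304 j6 0.45
above t36.5 [602.3 163.4 122.9] F [-0.  -0.2 -1.7] w0.302 j6 0.08
touch True t36.9 [602.8 163.3 118.1] F [-0.7  0.   4.2] w0.305 j6 0.08
off t38.8 [601.  163.2 226.7] F [-1.5  0.3 -0.8] w0.703 j6 0.08
end t40.9 [400.2 199.9 349.9] F [ 0.7  0.1 -0.3] w0.703 j6 0.21
slim 113 top off mat mm [ 1.8 -1.1]
bell 106 top off mat mm [ 1.3 -0. ]
onion 114 top off mat mm [ 1.7 -0.6]
phial 114 top off mat mm [ 1.9 -0.6]
slim 124 top off mat mm [-0.1 -0.7]
bell 99 top off mat mm [-0.3 -0.1]
onion 96 top off mat mm [ 0.1 -0.4]
phial 89 top off mat mm [-0.3  0.1]
```

View pics/s5.png

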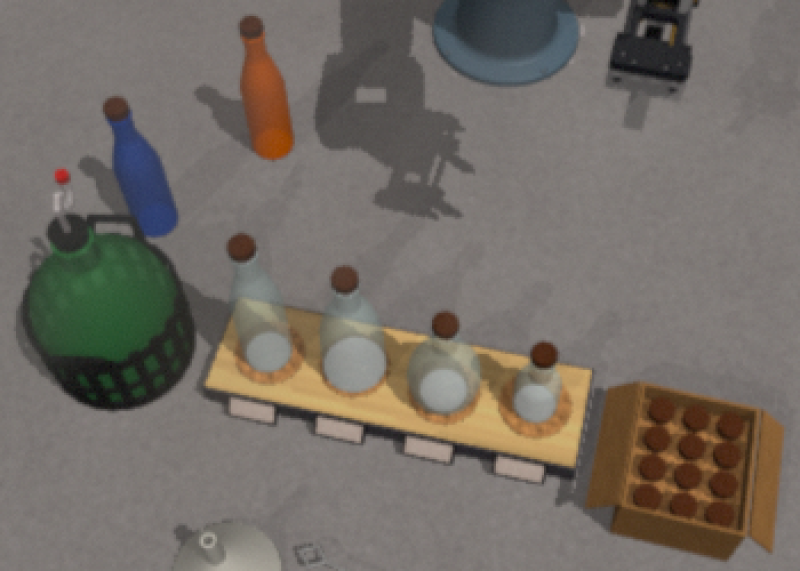

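View pics/t5.png

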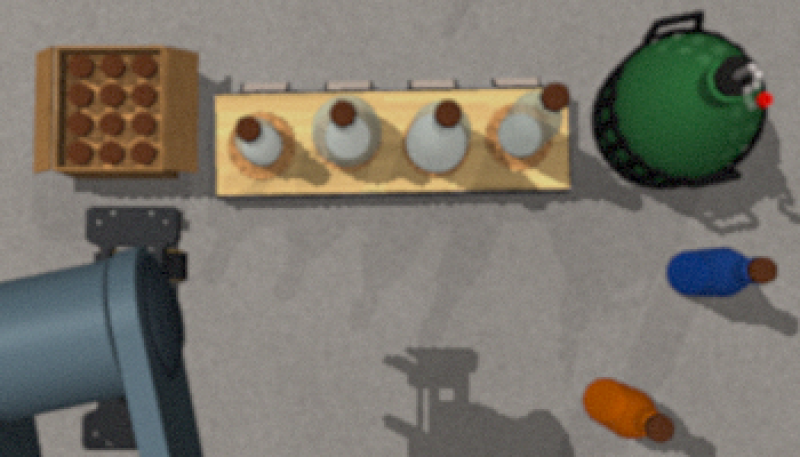

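All four bottles stand upright and centred, and the demijohn, carton and look-alikes haven't moved.

```bash
python3 -c "
from workcell import arm
arm.job_done()"
```

```text
the job is handed in; nothing more can be done
```

The job is handed in: all four bottles stand on their mats, slim on mat_4 next to the demijohn, then bell on mat_3, onion on mat_2 and phial on mat_1. I lifted each by the neck and lowered it until the force showed contact. The last placement was finished about 41 s into the 128 s allowed.

- **Position:** in the last pictures, each cork was within about 2 mm of its mat's measured centre in both cameras. The two cameras differed by up to 2 mm, which is within the calibration. All four bottles looked upright.
- **Left alone:** the demijohn, the carton and the blue and orange look-alikes showed no movement by eye. The arm was clear of everything.
- **Disagreements:** the mats measured a few mm off an exact straight row at 105 mm spacing, so I used their measured centres. The grip closed to about 28.7 mm, wider than the 26 mm neck, so the pads may have touched the lip or cork, but nothing slipped.
- **Failures:** no check failed.

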